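Clear the ear defenders and take out the dust filter

ROBOT

A 6-joint arm with a two-finger parallel gripper is mounted at the origin on the work surface. World frame = base frame: x ahead of the robot, y to its left, z up, the work surface at z = 0. Lengths are in m, angles in rad, forces in N, time in s.
With the tool pointing down it reaches from about 0.325 to 0.75 m from the base axis. Payload 7.6 kg.
Tool frame: the origin (TCP) lies between the finger pads; the fingertips stand 11 mm ahead of it and the grasp point (between the pads) lies 8 mm behind it; z points along the fingers, y is the direction in which the jaws open and shut (so a half turn about z gives the same grasp; the last joint's range is limited). The gripper opens to 85 mm and grips with 20 to 120 N. Pads are 22 mm wide; open, the fingers measure 114 mm over their backs; the gripper's body (76 mm by 85 mm) begins 54 mm behind the grasp point. The pads swing forward as they close: fully open they stand 13 mm farther back than shut.
Start: joints at [-0.07, 0.052, 1.401, -0, 1.689, -0.07], TCP at [0.525, 0, 0.21] pointing down, gripper open.
Joint ranges: [-2.9, 2.9], [-0.91, 2.17], [0.12, 2.37], [-1.06, 4.2], [0.26, 2.73], [-2.93, 2.93]. Speed limits (rad/s): [2.57, 2.57, 3.01, 3.14, 3.14, 3.14].

INTERFACE

Orientations are given as [roll, pitch, yaw] about the fixed x, y, z axes, in that order (R = Rz(yaw) Ry(pitch) Rx(roll)).
In Python, from cell import robot gives the robot as it stands. The module is installed in compiled form; this text tells all that it offers.
- The arm moves only by the tool carry_out, never from a script. Its argument "motion" is a list of rows, each a list of 3 entries, a list of its own where there are three numbers: the opening, from 0 (shut) to 1 (fully open), then the shift along the tool's x, y, z in mm, then the turn about the tool's z in rad. In form: [[claw, [tx, ty, tz], roll], ...]. A call has 1 to 10 rows; each row shifts and turns the commanded pose from where the row before left it, along the tool's axes as they then stand; what a row does not reach is not made up. A row lasts 1/10 s, in which the tool goes at most 50 mm and 8.59 degrees, less where a joint would pass 70% of its speed; a pose out of reach is approached as far as the arm can. A call with a gripper value outside its range is refused whole. The fingers move at their own pace and stop on an object; "grip_force" is the grip in N (left out, the last holds). Time passes only in rows, so rows that do not move let the fingers close. It gives the time, the measured TCP pose, the force and the opening at its end, in the units of the state.
- robot.get_state(): the state, without advancing time (a new reading comes with each control period).
- robot.snapshot(name): name is "scene" or "side" or "wrist"; returns (picture, depth): 384x512x3 uint8, red, green, blue; 384x512 float32, m along the optical axis (not along the pixel's ray), 0 where there is no reading.
- robot.camera_info(name): a dict with "fx", "fy", "cx", "cy" (pixels), "eye" and "rotation" of the camera in the world; the wrist camera has in their place "tool_from_camera" (4x4, takes a point from camera to tool coordinates, whose origin is the TCP and whose axes are the flange's). Camera axes: x right, y down, z forward; pixel columns grow to the right and rows downward; lengths in m; the calibration is good to about 2 mm. A picture is of the moment at which its call begins: read the wrist's pose just before it. camera_info takes no time and is no camera call.
- robot.close_job(): hands the job in, once; it reports no verdict.
The state is a dict: "time_s": time; "joint_pos": joint angles; "dq": joint speeds; "effort": joint torques, N m; "position": TCP position; "tcp_rot": TCP orientation; "force": force on the tool from outside, world axes, zero at the start; "torque": the same for the moment, N m; "width": finger opening in m.
Only numpy, scipy, OpenCV 4.12 (cv2) and the standard library are available. Lean on these libraries where they do the work, as an engineer would, in place of code of your own. Each camera call takes 0.05 s, during which the arm holds its last target.

TASK

Hang the ear defenders that stand on the dust filter box over the rail's bar, one cup on each side, then lift the box's flap and draw out the filter cassette hidden beneath it. Finish while still holding the cassette in the gripper: still and upright over the middle of the blue tray, its lower edge at least 10 cm above the bench and touching nothing else. Leave the mallet, wax tin, flask and wood offcut where they are.

Things in the scene. Friction and masses are not known exactly. Their poses are not given: they have to be found in the camera images.
- defenders_crown (a point): Centre of the grey crown pad at the top of the ear defenders' headband: pad 34 (x) x 70 (y) x 30 (z) mm. Its underside, 15 mm below this point, comes to rest on the bar. The cups' undersides lie 145 mm below this point. Axes: x across the headband (easy way to grasp the pad), y from cup to cup, z up.
- defenders: Ear defenders with red cups, about 0.22 kg, at first standing on their cups on the shut flap. 154 mm wide (y, across both cups), 60 mm deep (x), 160 mm high; between the cups a gap of 88 mm, open at the bottom, 130 mm high. Origin midway between the cups, level with their undersides; axes as the crown's.
- rail_mid (a point): Top of the rail's level steel bar, 165 mm above the bench, midway along its usable length. Bar 12 mm thick, along its own x axis: 90 mm from here to its free end (-x, small brass ball), 100 mm to the wooden post that carries it (+x; 24 x 30 mm, top 3 mm above the bar's).
- rail: Hanging rail fixed to the bench, left or right of the filter box. Wooden foot 220 (x) x 60 (y) x 18 mm under the bar. Origin on the bench straight below the bar's midpoint; x along the bar towards the post, z up.
- filter_box: Green dust filter box fixed to the bench, 150 (x) x 200 (y) x 120 (z) mm with flap shut; origin at the centre of its underside, x from front (handle) to back (hinge). Rim 112 mm high, inside 138 x 188 mm. On its 10 mm floor a slot of 30 x 116 mm, guides 35 mm high, centred 12 mm towards the front, holds the cassette.
- flap (a joint): Aluminium flap that closes the box's top, 150 x 200 x 8 mm; hinge angle in rad: 0 shut, about 1.57 upright, stops at 1.95. A stiff friction hinge: it stays at any angle; raising it takes 3 to 4 N at the handle.
- flap_hinge (a point): Middle of the flap's hinge line at the back top edge of the box, 116 mm above the bench (4 mm below the flap's upper face). x from front to back of the box, y along the hinge while the flap is shut; this frame turns with the flap.
- flap_handle (a point): Middle of the flap's orange round handle bar, 10 mm thick, parallel to the hinge and 190 mm from it, level with the flap, 35 mm clear in front of its edge, 70 mm clear between its two arms. Nothing under it. It can be pinched from above, front and back, turns in the fingers, and rises in an arc about the hinge.
- cassette_mid (a point): Point half-way up the filter cassette, 44 mm above its lower edge. Frame 24 (x) x 110 (y) x 58 (z) mm; on its top an orange grip 12 (x) x 60 (y) x 30 (z) mm whose centre is 29 mm above this point. Axes as the box's while in it; z up. It draws straight up out of the slot, with 3 mm play around; about 0.18 kg.
- cassette: The filter cassette, white frame with pleated paper, standing in the slot under the flap, out of sight until the flap is lifted; origin at the centre of its lower face.
- tray_in (a point): Blue catch tray fixed to the bench, 180 x 180 mm, rim 20 mm high; this point is the centre of its inner floor. On the other side of the filter box from the rail.
- tray: The same tray, origin at the centre of its underside.
- mallet: Mallet lying on the bench, head 50 x 95 x 50 mm, handle 190 mm long towards its -x; origin under the head. Not to be moved.
- wax_tin: Round brass tin, 72 mm across, 50 mm high; origin under its centre. Not to be moved.
- flask: Steel flask, 66 mm across, 190 mm high; origin under its centre. Not to be moved.
- offcut: Carved wood offcut, 70 x 45 mm, about 38 mm high; origin under its centre. Not to be moved.
Things that resemble listed ones, but are neither listed nor needed, are in the scene too. What is shaped like the defenders but turquoise is not meant.

How it is judged:
By the outcome, as a careful person would: the job done as asked, in the order asked, and still so for the second after the job is handed in, while the arm keeps its last pose, push and grip.
It also fails if it takes over 64 s, if anything falls off the work surface, if the arm or the gripper's body presses on something with over 40 N, if the wrist force passes 120 N, or if a joint passes its speed limit or range.

## Working session

There is one attempt and no reset: what is moved stays moved. The work goes in short steps, Python scripts to look and compute and a tool call to move; the robot and the scene stay as the last step left them, time stands still between calls to the robot, and variables do not carry over. Pictures are saved under pics/ and viewed, and the job is handed in when it is done.

Besides the shell and the picture viewer there is one more tool, called after "Call:" as name(argument=value, ...) on one line, values as JSON. carry_out: Moves the arm, as the interface text tells. Its arguments: {"type":"object","properties":{"motion":{"type":"array","items":{"type":"array"}},"grip_force":{"type":"number"}},"required":["motion"]}

```bash
mkdir -p pics; cat > h.py <<'E'
import numpy as np, cv2
from cell import robot
from scipy.spatial.transform import Rotation as R
def snap(name,tag):
    st=robot.get_state()
    im,d=robot.snapshot(name)
    cv2.imwrite(f'pics/{tag}.png',im[:,:,::-1]); np.savez(f'pics/{tag}.npz',im=im,d=d,pos=st['position'],rot=st['tcp_rot'])
    return im,d
def cloud(name,tag):
    z=np.load(f'pics/{tag}.npz'); d=z['d']; c=robot.camera_info(name)
    v,u=np.mgrid[:d.shape[0],:d.shape[1]]
    P=np.stack([(u-c['cx'])/c['fx']*d,(v-c['cy'])/c['fy']*d,d],-1)
    if name=='wrist':
        T=np.array(c['tool_from_camera']); P=P@T[:3,:3].T+T[:3,3]
        Rm=R.from_euler('xyz',z['rot']).as_matrix(); P=P@Rm.T+z['pos']
    else: P=P@np.array(c['rotation']).T+np.array(c['eye'])
    P[d==0]=np.nan
    return z['im'],P
E
python3 - <<'E'
from h import *
print(robot.get_state())
for n in ['scene','side','wrist']:
    snap(n,n+'0'); print(n,robot.camera_info(n))
E
```

```text
{'time_s': 0.0, 'joint_pos': array([-7.03087662e-02,  5.28418580e-02,  1.40173309e+00, -2.24155840e-05,
        1.68856102e+00, -7.02967468e-02]), 'dq': array([ 0.0002603 ,  0.00054402, -0.0005478 ,  0.00013415, -0.00133772,
        0.00106571]), 'effort': array([ 8.02730119e-04, -3.81666934e+01, -3.60182977e+01,  8.43031398e-05,
        6.19437444e-03, -2.66336252e-05]), 'position': array([5.24674773e-01, 3.45207124e-05, 2.09165547e-01]), 'tcp_rot': array([-3.14005159e+00, -8.61913549e-05,  1.57078162e+00]), 'force': array([-0.16751203,  0.02081568,  0.05567539]), 'torque': array([-0.03739765,  0.04033075, -0.0058943 ]), 'width': 0.08543546810095748}
scene {'fx': 468.7899766260549, 'fy': 468.7899766260549, 'cx': 244.69712808130467, 'cy': 193.56341836558286, 'eye': array([ 1.31442328, -0.0115697 ,  1.05972383]), 'rotation': array([-2.44894213,  0.01038487,  1.54111809])}
side {'fx': 406.730478793586, 'fy': 406.730478793586, 'cx': 256.5650335556336, 'cy': 193.92658787353892, 'eye': array([0.23015856, 0.74346043, 0.63883904]), 'rotation': array([-2.08979093, -0.01047675, -2.68907381])}
wrist {'fx': 289.4118461092076, 'fy': 289.4118461092076, 'cx': 260.26047776623193, 'cy': 194.90102956032678, 'tool_from_camera': array([[ 6.75684626e-04, -9.54337780e-01, -2.98728881e-01,
         7.62136503e-02],
       [ 9.99999146e-01,  3.10527817e-04,  1.26983243e-03,
        -7.21781015e-04],
       [-1.11908544e-03, -2.98729484e-01,  9.54337175e-01,
        -1.63999592e-01],
       [ 0.00000000e+00,  0.00000000e+00,  0.00000000e+00,
         1.00000000e+00]])}
```

```bash
sed -i "s/P=P@np.array(c\['rotation'\]).T/P=P@R.from_euler('xyz',c['rotation']).as_matrix().T/" h.py
```

```text
(no output)
```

View pics/scene0.png

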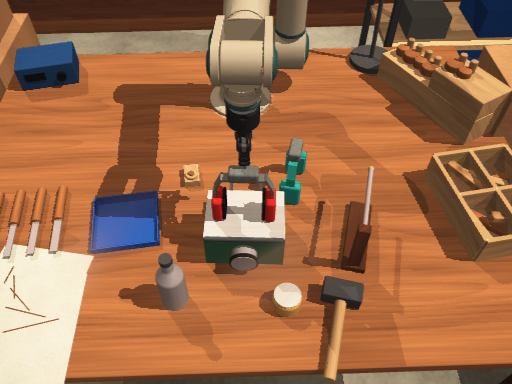

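View pics/side0.png

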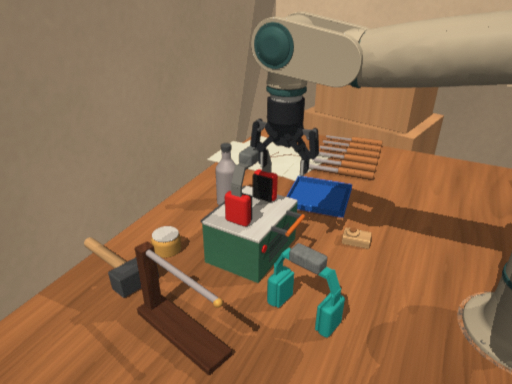

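View pics/wrist0.png

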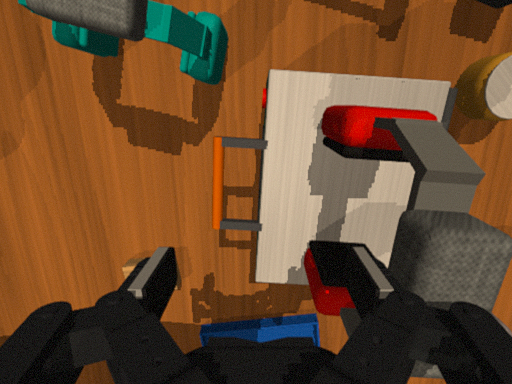

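```bash
python3 - <<'E'
from h import *
np.set_printoptions(precision=4,suppress=True)
I={}
for n in ['scene','side','wrist']:
    im,P=cloud(n,n+'0'); hsv=cv2.cvtColor(im,cv2.COLOR_RGB2HSV); I[n]=(im,P,hsv)
    f=lambda m,lab:(print(n,lab,m.sum(),np.nanmedian(P[m],0),np.nanpercentile(P[m],2,axis=0),np.nanpercentile(P[m],98,axis=0)) if m.sum()>5 else None)
    h,s,v=hsv[...,0],hsv[...,1],hsv[...,2]; X,Y,Z=P[...,0],P[...,1],P[...,2]
    f((h<4)&(s>200)&(v>100)&(Z>.1),'red')
    f((h>6)&(h<14)&(s>180)&(v>120)&(Z>.10)&(Z<.14)&(abs(Y)<.3)&(X>.3),'orange')
    f((abs(Z-.12)<.006)&(X>.4)&(X<.9)&(abs(Y)<.3)&(s<70),'flap')
    f((s<60)&(Z>.24)&(Z<.31)&(X>.56)&(X<.75)&(abs(Y)<.1),'crown')
    f((Z>.14)&(Z<.19)&(Y>.12)&(Y<.4)&(X>.3)&(X<.9),'bar/post')
    f((h>105)&(h<125)&(s>150)&(X>.3)&(X<.9)&(abs(Y)<.4),'tray')
    f((h>80)&(h<95)&(s>150)&(X>.3)&(X<.7)&(Y>0)&(Z<.2),'turq')
E
```

```text
scene red 510 [ 0.622  -0.0019  0.1865] [ 0.5771 -0.0763  0.1313] [0.6341 0.0701 0.1974]
scene flap 3308 [ 0.6284 -0.0039  0.1212] [ 0.5257 -0.1735  0.1167] [0.7939 0.0947 0.125 ]
scene crown 765 [ 0.6053 -0.0006  0.2765] [ 0.585  -0.0581  0.2447] [0.6173 0.0543 0.3023]
scene bar/post 786 [0.5604 0.2737 0.1629] [0.3804 0.1245 0.1409] [0.7026 0.3292 0.1703]
scene tray 1464 [ 0.5548 -0.2926  0.0059] [ 0.483  -0.3826  0.0013] [ 0.6159 -0.2377  0.0228]
scene turq 687 [0.4712 0.1343 0.0697] [0.3523 0.1057 0.0115] [0.4856 0.1824 0.1396]
side red 782 [0.5909 0.0727 0.1686] [ 0.5659 -0.0639  0.1306] [0.6263 0.0764 0.1954]
side orange 109 [0.4828 0.0121 0.1213] [ 0.4779 -0.0347  0.1147] [0.4889 0.0495 0.1243]
side flap 2195 [0.5691 0.0303 0.1213] [ 0.5022 -0.1521  0.1152] [0.7573 0.101  0.1234]
side crown 747 [0.5894 0.013  0.272 ] [ 0.5664 -0.014   0.243 ] [0.6147 0.0571 0.3071]
side bar/post 1640 [0.5118 0.2814 0.1614] [0.3737 0.1321 0.1411] [0.698  0.3354 0.1693]
side tray 1432 [ 0.5225 -0.3189  0.0066] [ 0.439  -0.3966  0.0035] [ 0.6181 -0.2393  0.0221]
side turq 2038 [0.3637 0.1575 0.0676] [0.3301 0.1151 0.0118] [0.4794 0.1886 0.1383]
wrist red 2410 [0.5839 0.0632 0.1927] [ 0.5678 -0.0712  0.1512] [0.6252 0.0747 0.1951]
wrist orange 900 [0.4853 0.0112 0.1203] [ 0.4794 -0.0337  0.1173] [0.491  0.0486 0.1221]
wrist flap 24174 [0.5752 0.0148 0.1201] [ 0.5126 -0.0854  0.1186] [0.6755 0.0975 0.1215]
wrist crown 16547 [0.5917 0.0167 0.2794] [ 0.5668 -0.0258  0.2472] [0.6135 0.0553 0.3073]
wrist bar/post 3152 [0.4201 0.1329 0.1587] [0.3774 0.1216 0.1416] [0.4426 0.1404 0.1611]
wrist tray 2035 [ 0.5365 -0.2468  0.0101] [ 0.4372 -0.2787  0.0028] [0.61   0.0117 0.3157]
wrist turq 5453 [0.4606 0.132  0.0737] [0.337  0.1022 0.0191] [0.4858 0.1525 0.138 ]
```

```bash
python3 - <<'E'
from h import *
np.set_printoptions(precision=4,suppress=True)
def rect(p,lab):
    p=p[~np.isnan(p[:,0])]; r=cv2.minAreaRect((p[:,:2]*1000).astype(np.float32)); print(lab,len(p),r,'z',np.median(p[:,2]))
for n in ['scene','side','wrist']:
    im,P=cloud(n,n+'0'); hsv=cv2.cvtColor(im,cv2.COLOR_RGB2HSV)
    h,s,v=hsv[...,0],hsv[...,1],hsv[...,2]; X,Y,Z=P[...,0],P[...,1],P[...,2]
    m=(s<60)&(Z>.276)&(Z<.285)&(X>.565)&(X<.64)&(abs(Y)<.06); m=cv2.erode(m.astype(np.uint8),np.ones((2,2)))>0
    rect(P[m],n+' crown'); 
    m=(abs(Z-.12)<.004)&(X>.47)&(X<.75)&(abs(Y)<.12)&(s<70); m=cv2.erode(m.astype(np.uint8),np.ones((3,3)))>0
    rect(P[m],n+' flap')
    m=(s<90)&(Z>.150)&(Z<.170)&(Y>.2)&(Y<.36)&(X>.36)&(X<.72); m=m&(h>-1)
    p=P[m]; 
    if len(p)>20:
        rect(p,n+' bar'); vx=cv2.fitLine((p[:,:2]).astype(np.float32),cv2.DIST_HUBER,0,.001,.001).ravel(); print(vx, np.degrees(np.arctan2(vx[1],vx[0])),p.min(0),p.max(0))
    m=(h>8)&(h<30)&(s>100)&(Z>.148)&(Z<.18)&(Y>.2)&(Y<.36)&(X>.33)&(X<.56); print('ball',m.sum(),np.median(P[m],0))
    m=(Z>.162)&(Z<.173)&(Y>.2)&(Y<.38)&(X>.6)&(X<.78)&(s>110); rect(P[m],n+' post') if m.sum()>5 else 0
    m=(h>105)&(h<125)&(s>150)&(X>.3)&(X<.9)&(Y<-.2)&(Y>-.45); rect(P[m],n+' tray')
    m=(h>105)&(h<125)&(s>150)&(X>.3)&(X<.9)&(Y<-.2)&(Y>-.45)&(Z<.012); rect(P[m],n+' trayfloor')
    m=(h<4)&(s>200)&(v>100)&(Z>.125)&(Z<.2); 
    for sg in (-1,1): rect(P[m&(Y*sg>0)],n+' cup')
E
```

```text
scene crown 261 ((602.0889282226562, -1.2008094787597656), (65.03829193115234, 29.5167293548584), 88.44649505615234) z 0.28072519815483243
scene flap 1321 ((603.43115234375, -0.5046157836914062), (192.4929656982422, 155.06878662109375), 85.933837890625) z 0.12109109089416414
scene bar 247 ((586.4659423828125, 305.6314697265625), (11.502486228942871, 192.10389709472656), 73.75546264648438) z 0.16530417513928308
[ 0.9617 -0.2743  0.5924  0.3033] -15.918932 [0.494  0.2764 0.1572] [0.6787 0.3333 0.17  ]
ball 20 [0.4964 0.3261 0.1628]
scene post 117 ((676.851806640625, 277.0478820800781), (29.02060317993164, 53.16355895996094), 77.82940673828125) z 0.16805018951409678
scene tray 1559 ((529.9678955078125, -330.62579345703125), (182.36854553222656, 178.95591735839844), 6.521738052368164) z 0.005976302620021023
scene trayfloor 1350 ((530.469482421875, -329.717529296875), (179.51332092285156, 177.0805206298828), 5.384856700897217) z 0.005557904606982578
scene cup 255 ((597.025146484375, -63.400054931640625), (22.35063362121582, 57.935569763183594), 80.23816680908203) z 0.18796381729704226
sce
[... 1447 characters left out ...]
469), 85.04244232177734) z 0.27986437113780005
wrist flap 21744 ((584.339111328125, 1.0343093872070312), (196.34747314453125, 190.32882690429688), 86.41838836669922) z 0.12010466794461791
ball 0 [nan nan nan]
wrist tray 1672 ((523.824462890625, -266.768798828125), (178.41334533691406, 57.8465690612793), 5.248151779174805) z 0.005560302124504313
wrist trayfloor 1092 ((523.36865234375, -266.2663879394531), (175.21058654785156, 57.84581756591797), 4.887762069702148) z 0.004300491029775186
wrist cup 675 ((579.44091796875, -64.2093734741211), (22.49501609802246, 26.684078216552734), 85.73162078857422) z 0.19305752599632747
wrist cup 1723 ((602.5346069335938, 62.39691925048828), (23.78704071044922, 55.33164596557617), 86.3582763671875) z 0.19254530025855
  return _methods._mean(a, axis=axis, dtype=dtype,
  ret = um.true_divide(
```

Call:
carry_out(motion=[[1,[0,0,-28],0],[1,[0,0,-28],0],[1,[0,0,-28],0],[1,[0,0,-28],0],[1,[0,26,0],0],[1,[0,26,0],0],[1,[-1,25,0],0],[1,[0,0,0],0.077],[1,[0,0,0],0]])

```text
time_s: 1.05
position: [0.6023, -0.001, 0.3207]
tcp_rot: [-3.139, 0.0, 1.493]
force: [-0.6, 0.0, -0.1]
width: 0.0855
```

```bash
python3 - <<'E'
from h import *
s=robot.get_state(); print(s['position'],s['tcp_rot'],s['width'],s['force'],s['time_s'])
for n in ['scene','wrist']: snap(n,n+'1')
np.set_printoptions(precision=4,suppress=True)
im,P=cloud('wrist','wrist1'); hsv=cv2.cvtColor(im,cv2.COLOR_RGB2HSV);s=hsv[...,1]
X,Y,Z=P[...,0],P[...,1],P[...,2]
m=(Z>.275)&(Z<.285)&(abs(X-.6)<.04)&(abs(Y)<.06)&(s<60)
p=P[m]; print(m.sum(),cv2.minAreaRect((p[:,:2]*1000).astype(np.float32)),np.median(p,0))
E
```

```text
[ 0.60233295 -0.00100986  0.32069194] [-3.13946760e+00  1.80915754e-05  1.49299759e+00] 0.08551185052953603 [-0.55045241  0.00432074 -0.10792287] 1.05
3472 ((600.152099609375, -1.18548583984375), (67.70620727539062, 33.495243072509766), 85.88626098632812) [0.6001 0.0017 0.2797]
```

View pics/wrist1.png

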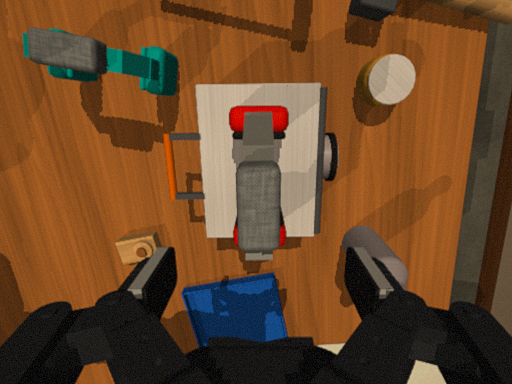

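Call:
carry_out(motion=[[1,[0,-2,14],0],[1,[0,0,20],0],[1,[0,0,22],0],[1,[0,0,0],0],[0,[0,0,0],0],[0,[0,0,0],0],[0,[0,0,0],0],[0,[0,0,0],0],[0,[0,0,0],0]], grip_force=50)

```text
time_s: 2.05
position: [0.6001, -0.0008, 0.2665]
tcp_rot: [3.141, 0.0, 1.494]
force: [0.3, 0.2, -1.1]
width: 0.0122
```

```bash
python3 - <<'E'
from h import *
s=robot.get_state(); print(s['position'],s['tcp_rot'],s['width'],s['force'],s['time_s'])
for n in ['side','wrist']: snap(n,n+'2')
E
```

```text
[ 0.60013796 -0.00083616  0.26649755] [3.14081595e+00 4.10882906e-06 1.49386868e+00] 0.012173214370924666 [ 0.27858622  0.19961498 -1.05010026] 2.05
```

View pics/side2.png

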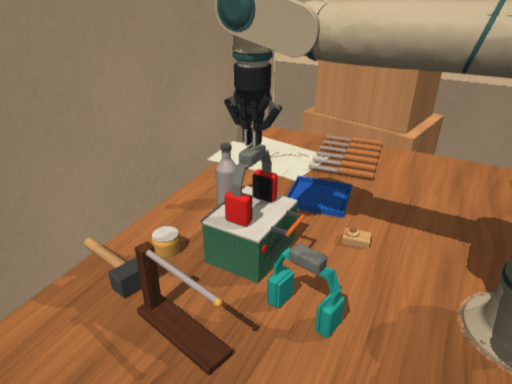

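View pics/wrist2.png

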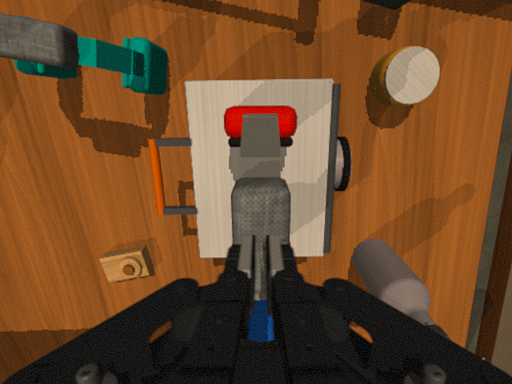

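```bash
python3 - <<'E'
from h import *
np.set_printoptions(precision=4,suppress=True)
im,P=cloud('side','side2')
cv2.imwrite('pics/side2c.png',cv2.resize(im[90:220,200:320,::-1],None,fx=5,fy=4.5,interpolation=cv2.INTER_CUBIC))
for v in range(100,200,5): print(v,P[v,250],P[v,258],P[v,245])
im,P=cloud('wrist','wrist2')
for v in range(170,330,8): print(v,P[v,240],P[v,262],P[v,280])
E
```

```text
100 [0.5984 0.0109 0.3923] [0.5805 0.0104 0.3946] [0.6083 0.014  0.3917]
105 [0.5976 0.0125 0.3823] [0.5803 0.0105 0.3843] [0.6089 0.0131 0.3808]
110 [0.5992 0.0092 0.3705] [0.5805 0.0096 0.3735] [0.6079 0.015  0.3709]
115 [ 0.6058 -0.0041  0.3547] [0.5849 0.0001 0.3592] [0.609  0.013  0.3593]
120 [ 0.6089 -0.0103  0.3411] [0.5811 0.0078 0.3513] [0.6111 0.009  0.3468]
125 [ 0.6076 -0.0078  0.3308] [0.5808 0.0082 0.3405] [0.6096 0.0119 0.3368]
130 [ 0.6067 -0.0059  0.3201] [0.5813 0.0067 0.3288] [0.6109 0.0096 0.3246]
135 [ 0.6056 -0.0038  0.3094] [0.5813 0.0066 0.3175] [0.611  0.0094 0.3131]
140 [ 0.606  -0.0047  0.2973] [0.5807 0.0073 0.3064] [0.613  0.0057 0.2998]
145 [ 0.6111 -0.0149  0.2807] [ 0.5938 -0.0204  0.282 ] [ 0.9231 -0.5917  0.0039]
150 [0.5981 0.0108 0.281 ] [ 0.5853 -0.003   0.2782] [0.6067 0.018  0.2821]
155 [0.5875 0.0319 0.2797] [0.5823 0.003  0.2692] [0.5981 0.0347 0.2787]
160 [0.5877 0.0314 0.2677] [ 0.5839 -0.0006  0.2553] [0.598  0.0349 0.267 ]
165 [0.5882 0.0304 0.2553] [ 0.7969 -0.4493  0.0043] [0.5956 0.0397 0.2577]
170 [ 0.8056 -0.4027  0.0029] [ 0.6125 -0.
[... 1236 characters left out ...]
9 0.0053 0.3009]
258 [0.5906 0.0068 0.3088] [ 0.5999 -0.0099  0.2807] [0.6092 0.0091 0.3153]
266 [0.5919 0.0108 0.3226] [ 0.5995 -0.0154  0.2804] [0.6087 0.0091 0.3219]
274 [0.5928 0.0137 0.3332] [ 0.5991 -0.021   0.2801] [0.6083 0.0104 0.3299]
282 [0.5928 0.012  0.3359] [ 0.5987 -0.0258  0.2811] [0.6079 0.0108 0.3359]
290 [0.5931 0.0119 0.3408] [ 0.5982 -0.0336  0.278 ] [0.6075 0.0111 0.3412]
298 [0.5934 0.0116 0.3449] [ 0.5968 -0.0541  0.2583] [0.6073 0.0107 0.3452]
306 [0.5946 0.0166 0.3555] [ 0.5832 -0.2618  0.0039] [0.6068 0.0154 0.3552]
314 [0.5949 0.0169 0.3595] [ 0.582  -0.2776  0.0052] [0.6066 0.016  0.3596]
322 [0.5951 0.0173 0.3632] [ 0.5806 -0.296   0.0037] [0.6064 0.0136 0.36  ]
```

View pics/side2c.png

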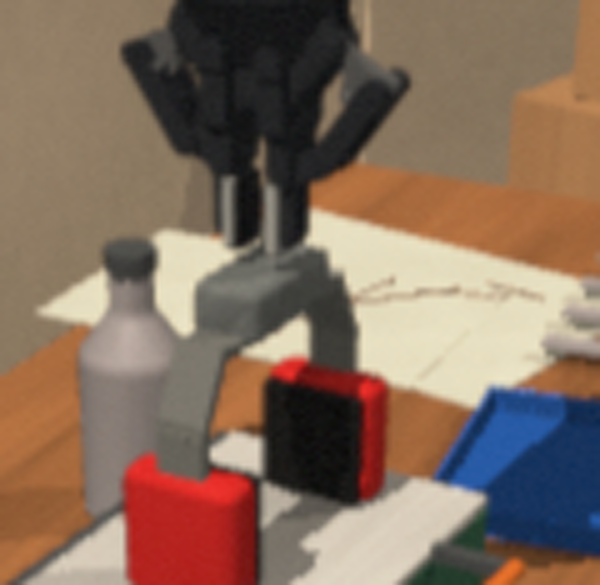

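```bash
python3 - <<'E'
from h import *
np.set_printoptions(precision=4,suppress=True)
for n,t in [('side','side0'),('side','side2'),('wrist','wrist0'),('wrist','wrist1'),('wrist','wrist2'),('scene','scene0'),('scene','scene1')]:
    im,P=cloud(n,t); z=np.load(f'pics/{t}.npz'); pos=z['pos']; Rm=R.from_euler('xyz',z['rot']).as_matrix()
    L=(P-pos)@Rm  # tool coords
    m=(abs(L[...,0])<.02)&(abs(L[...,1])<.07)&(L[...,2]<.03)&(L[...,2]>-.12)
    v=cv2.cvtColor(im,cv2.COLOR_RGB2HSV)
    p=L[m]; print(t,len(p),'y range',np.percentile(p[:,1],[1,99]) if len(p) else '')
    hst,e=np.histogram(p[:,2],bins=np.arange(-.1,.031,.01)); print(hst)
    # finger y-dist near
    print(np.sort(p[:,2])[-8:])
print(robot.get_state()['position'],robot.get_state()['width'])
E
```

```text
side0 1137 y range [-0.0691  0.0681]
[180 140  95  99  85  74  13   0   0   0   0   0   0]
[-0.0387 -0.0382 -0.0377 -0.0375 -0.0371 -0.037  -0.0368 -0.0365]
side2 1577 y range [-0.0628  0.0569]
[198 163 176  89  84  84  75  36 105  35  35   8   0]
[0.01   0.0112 0.0114 0.0114 0.0114 0.0117 0.0121 0.0134]
wrist0 37552 y range [-0.0686  0.0687]
[7612 7514 2319 2366 1828 1235  322    0    0    0    0    0    0]
[-0.0345 -0.0343 -0.0343 -0.0342 -0.0341 -0.034  -0.0339 -0.0337]
wrist1 35206 y range [-0.0686  0.0681]
[7630 7488 1474 1477 1384 1079  323    0    0    0    0    0    0]
[-0.0345 -0.0345 -0.0343 -0.0342 -0.0342 -0.034  -0.034  -0.0339]
wrist2 39233 y range [-0.0572  0.056 ]
[9169 4724 5583 1634  852  620  552  157 1822   91    0    0    0]
[-0.0076 -0.0076 -0.0075 -0.0075 -0.0074 -0.0074 -0.0073 -0.0072]
scene0 208 y range [0.0221 0.0699]
[37 18 49  5  2  0  0  0  0  0  0  0  0]
[-0.07   -0.0694 -0.0693 -0.0691 -0.0683 -0.0663 -0.0572 -0.0569]
scene1 308 y range [0.0223 0.0699]
[44 27  0 15 33 28 12  0  0  0  0  0  0]
[-0.0376 -0.0375 -0.0373 -0.0373 -0.036  -0.0359 -0.0352 -0.035 ]
[ 0.6001 -0.0008  0.2662] 8.187090662927277e-05
```

The fingers shut above the pad. All three cameras put the fingertips about 33 mm farther back along the tool than the stated geometry, so I'll use the measured offset: tips at tool z −35 mm when open and −22 mm when shut.

Call:
carry_out(motion=[[1,[0,0,0],0],[1,[0,0,0],0],[1,[0,0,0],0],[1,[0,0,0],0],[1,[0,0,0],0],[1,[0,0,0],0],[1,[0,0,0],0]])

```text
time_s: 2.85
position: [0.6, -0.0008, 0.266]
tcp_rot: [3.141, 0.0, 1.494]
force: [0.4, 0.5, -0.1]
width: 0.0853
```

Call:
carry_out(motion=[[1,[0,0,18],0],[1,[0,0,18],0],[1,[0,0,0],0],[0,[0,0,0],0],[0,[0,0,0],0],[0,[0,0,0],0],[0,[0,0,0],0],[0,[0,0,0],0],[0,[0,0,0],0],[0,[0,0,0],0]])

```text
time_s: 3.85
position: [0.6004, -0.0008, 0.2312]
tcp_rot: [3.139, -0.0, 1.494]
force: [-0.6, 0.6, 6.1]
width: 0.0332
```

```bash
python3 - <<'E'
from h import *
s=robot.get_state(); print(s['position'],s['tcp_rot'],s['width'],s['force'],s['time_s'])
for n in ['side']:
    im,d=snap(n,n+'3')
    cv2.imwrite('pics/side3c.png',cv2.resize(im[90:220,200:320,::-1],None,fx=5,fy=4.5,interpolation=cv2.INTER_CUBIC))
E
```

```text
[ 0.60041663 -0.00084864  0.23123908] [ 3.13931126e+00 -7.11397818e-05  1.49379181e+00] 0.03324601809021954 [-0.61841293  0.60222403  6.11806889] 3.85
```

View pics/side3c.png

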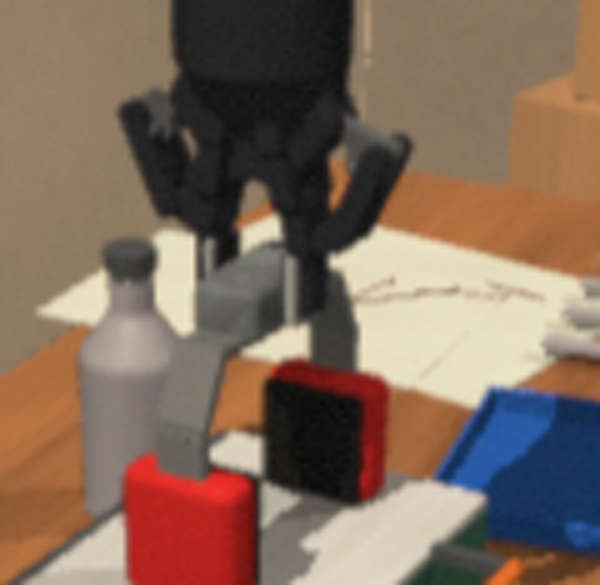

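Call:
carry_out(motion=[[0,[0,0,-10],0],[0,[0,0,-22],0],[0,[0,0,-24],0],[0,[0,0,-22],0],[0,[20,-2,0],0.05],[0,[34,-5,0],0.05],[0,[34,-6,0],0.05],[0,[34,-6,0],0.05],[0,[34,-6,0],0],[0,[0,0,0],0]])

```text
time_s: 4.9
position: [0.6037, 0.1611, 0.3068]
tcp_rot: [-3.139, -0.0, 1.299]
force: [-0.2, 0.1, -2.3]
width: 0.033
```

```bash
python3 - <<'E'
from h import *
s=robot.get_state(); print(s['position'],s['tcp_rot'],s['width'],s['force'],s['time_s'])
for n in ['wrist','side','scene']:
    im,d=snap(n,n+'4')
E
```

```text
[0.60370181 0.16106748 0.30676821] [-3.13887613e+00 -2.98791203e-05  1.29883525e+00] 0.03302528883466749 [-0.1979888   0.10567789 -2.34550307] 4.9
```

View pics/wrist4.png

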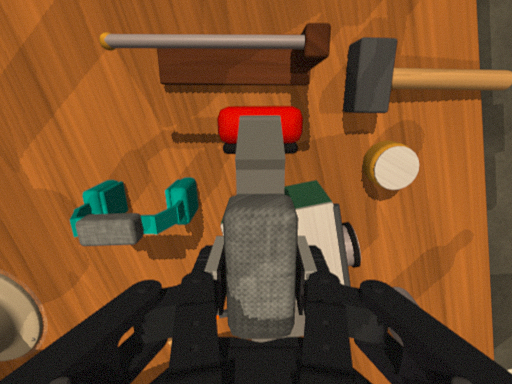

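View pics/side4.png

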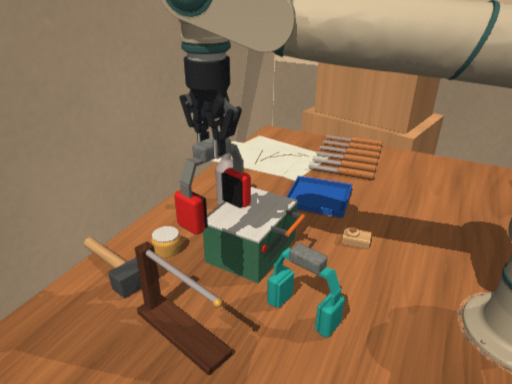

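Defenders are held level; the wrist view shows the bar from (105,41) to the post (303,41), nearly aligned with the image.

```bash
python3 - <<'E'
from h import *
np.set_printoptions(precision=4,suppress=True)
im,P=cloud('wrist','wrist4'); z=np.load('pics/wrist4.npz'); Rm=R.from_euler('xyz',z['rot']).as_matrix()
X,Y,Z=P[...,0],P[...,1],P[...,2]
s=cv2.cvtColor(im,cv2.COLOR_RGB2HSV)[...,1]
m=(Z>.155)&(Z<.175)&(s<80); m[60:]=0; m[:,300:]=0
p=P[m]; l=cv2.fitLine(p[:,:2].astype(np.float32),cv2.DIST_HUBER,0,.001,.001).ravel(); print(m.sum(),l,np.degrees(np.arctan2(l[1],l[0])),np.percentile(p[:,2],[50,95]))
a=p[:,:2]@l[:2]; print('ends',p[a.argmin()],p[a.argmax()])
b=(Z>.15)&(Z<.175)&(s>120); b[60:]=0;b[:,115:]=0; print('ball',P[b].mean(0),b.sum())
t=(Z>.162)&(Z<.173)&(s>100); t[60:]=0;t[:,:300]=0
if t.sum()>5: print('post',cv2.minAreaRect((P[t][:,:2]*1000).astype(np.float32)),t.sum())
# crown
c=(Z>.33)&(Z<.37)&(s<60); c[:185]=0;c[340:]=0;c[:,:215]=0;c[:,305:]=0
top=P[c&(Z>.35)]
print('crown',cv2.minAreaRect((top[:,:2]*1000).astype(np.float32)),np.median(top,0))
E
```

```text
2439 [ 0.9625 -0.2714  0.6054  0.2992] -15.748928 [0.1641 0.1657]
ends [0.4965 0.3306 0.1635] [0.6738 0.2756 0.1603]
ball [0.4958 0.331  0.1622] 132
post ((688.8823852539062, 276.9018859863281), (30.032024383544922, 27.900005340576172), 74.49664306640625) 899
crown ((602.9183349609375, 160.65821838378906), (69.00241088867188, 41.19446563720703), 75.0999526977539) [0.6044 0.166  0.3552]
```

Call:
carry_out(motion=[[0,[20,-9,0],0],[0,[30,-13,0],0],[0,[32,-15,0],0],[0,[32,-14,0],0],[0,[20,-9,0],0],[0,[0,0,0],0],[0,[0,0,20],0],[0,[0,0,20],0],[0,[0,0,0],0]])

```text
time_s: 5.95
position: [0.5829, 0.3001, 0.2644]
tcp_rot: [-3.137, 0.005, 1.292]
force: [0.4, -0.2, -3.7]
width: 0.0326
```

```bash
python3 - <<'E'
from h import *
s=robot.get_state(); print(s['position'],s['tcp_rot'],s['width'],s['force'],s['time_s'])
for n in ['side','scene']:
    im,d=snap(n,n+'5')
E
```

```text
[0.58291377 0.30007255 0.26442522] [-3.1369789   0.00450437  1.29164092] 0.03262516053864236 [ 0.36533684 -0.21230424 -3.65402003] 5.95
```

View pics/side5.png

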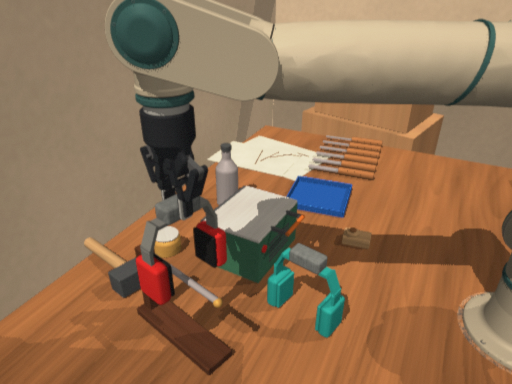

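View pics/scene5.png

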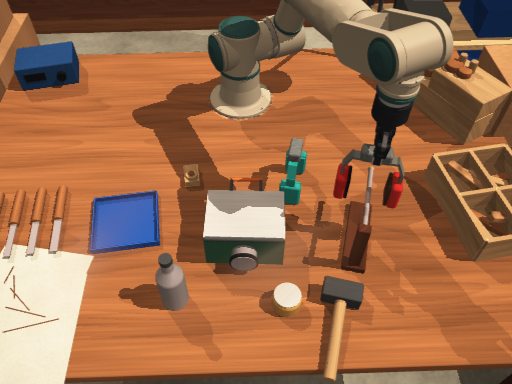

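Call:
carry_out(motion=[[0,[5,-2,0],0],[0,[0,0,20],0],[0,[0,0,24],0],[0,[0,0,24],0],[0,[0,0,22],0],[0,[0,0,14],0],[0,[0,0,5],0],[0,[0,0,0],0]])

```text
time_s: 6.85
position: [0.5829, 0.3078, 0.1594]
tcp_rot: [3.141, -0.0, 1.294]
force: [-0.2, -0.7, -2.5]
width: 0.0331
```

```bash
python3 - <<'E'
from h import *
s=robot.get_state(); print(s['position'],s['tcp_rot'],s['width'],s['force'],s['time_s'])
for n in ['side','scene']:
    im,d=snap(n,n+'6')
cv2.imwrite('pics/c6.png',np.hstack([cv2.resize(np.load('pics/side6.npz')['im'][150:350,80:250,::-1],None,fx=2.3,fy=2.3),cv2.resize(np.load('pics/scene6.npz')['im'][80:280,300:450,::-1],None,fx=2.3,fy=2.3)]))
E
```

```text
[0.58285867 0.3077629  0.15939672] [ 3.14133555e+00 -2.47835867e-04  1.29378495e+00] 0.03313760372754206 [-0.21824781 -0.73175527 -2.54233273] 6.85
```

View pics/c6.png

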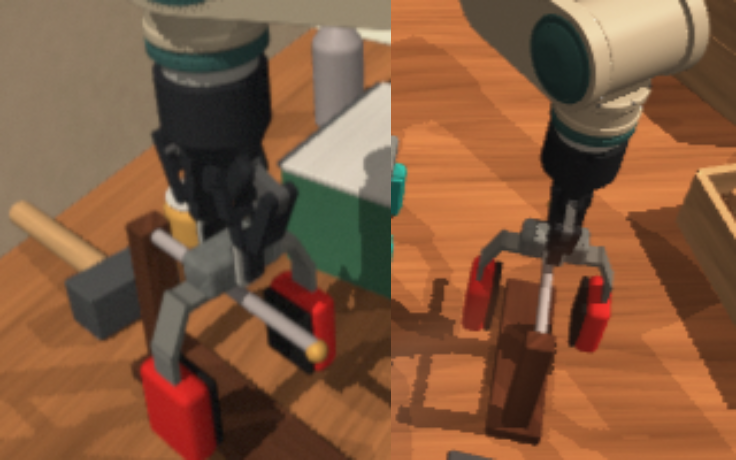

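Call:
carry_out(motion=[[0,[-2,0,5],0],[0,[0,0,3],0],[0,[0,0,3],0],[0,[0,0,0],0],[0,[0,0,0],0]])

```text
time_s: 7.45
position: [0.5821, 0.3057, 0.1479]
tcp_rot: [-3.142, 0.0, 1.294]
force: [0.1, -0.3, -2.3]
width: 0.033
```

Call:
carry_out(motion=[[0,[0,0,1.5],0],[0,[0,0,0],0],[0,[0,0,0],0]])

```text
time_s: 7.75
position: [0.5822, 0.3057, 0.1465]
tcp_rot: [3.142, -0.0, 1.294]
force: [-0.1, 0.2, -1.8]
width: 0.0328
```

Call:
carry_out(motion=[[0,[0,0,1.5],0],[0,[0,0,0],0],[0,[0,0,0],0]])

```text
time_s: 8.05
position: [0.5823, 0.3058, 0.1462]
tcp_rot: [3.141, -0.001, 1.294]
force: [-3.4, -1.1, 5.2]
width: 0.0333
```

Call:
carry_out(motion=[[0.5,[0,0,0],0],[0.7,[0,0,0],0],[1,[0,0,0],0],[1,[0,0,0],0],[1,[0,0,0],0],[1,[0,0,-8],0],[1,[0,0,-20],0],[1,[0,0,-28],0],[1,[0,0,-28],0],[1,[0,0,-28],0]])

```text
time_s: 9.05
position: [0.582, 0.3057, 0.259]
tcp_rot: [3.141, -0.001, 1.294]
force: [-0.0, -0.6, 0.4]
width: 0.0856
```

```bash
python3 - <<'E'
from h import *
s=robot.get_state(); print(s['position'],s['tcp_rot'],s['width'],s['force'],s['time_s'])
for n in ['side','scene','wrist']:
    im,d=snap(n,n+'7')
cv2.imwrite('pics/c7.png',np.hstack([cv2.resize(np.load('pics/side7.npz')['im'][150:350,80:250,::-1],None,fx=2.3,fy=2.3),cv2.resize(np.load('pics/scene7.npz')['im'][80:280,300:450,::-1],None,fx=2.3,fy=2.3)]))
E
```

```text
[0.58204917 0.30570399 0.25899119] [ 3.14091142e+00 -5.63855297e-04  1.29386951e+00] 0.08557521825181891 [-0.04303906 -0.63737775  0.40530519] 9.05
```

View pics/c7.png

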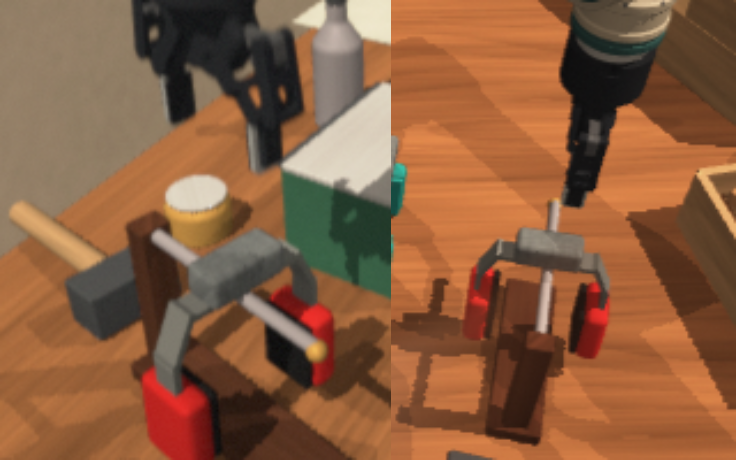

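Call:
carry_out(motion=[[1,[-20,0,-10],0],[1,[-32,-1,-10],0],[1,[-36,-1,0],0],[1,[-36,-1,0],0],[1,[-36,-2,0],0],[1,[-36,-2,0],0],[1,[-36,-2,0],0],[1,[-36,-2,0],0],[1,[-32,0,0],0],[1,[-13,0,0],0]])

```text
time_s: 10.2
position: [0.485, 0.0056, 0.2761]
tcp_rot: [-3.14, 0.001, 1.291]
force: [0.7, -0.2, 0.3]
width: 0.0856
```

Call:
carry_out(motion=[[0.35,[0,0,0],-0.1],[0.35,[0,0,0],-0.1],[0.35,[0,0,0],0],[0.35,[0,0,0],0]])

```text
time_s: 10.6
position: [0.486, 0.008, 0.2764]
tcp_rot: [-3.141, -0.0, 1.492]
force: [-0.1, -0.4, -0.7]
width: 0.0304
```

```bash
python3 - <<'E'
from h import *
np.set_printoptions(precision=4,suppress=True)
s=robot.get_state(); print(s['position'],s['tcp_rot'],s['width'],s['force'],s['time_s'])
snap('wrist','wrist8'); snap('scene','scene8')
for n in ['wrist','scene']:
    im,P=cloud(n,n+'8');X,Y,Z=P[...,0],P[...,1],P[...,2]; hsv=cv2.cvtColor(im,cv2.COLOR_RGB2HSV); h,s,v=cv2.split(hsv)
    m=(abs(Z-.12)<.004)&(X>.5)&(X<.75)&(abs(Y)<.13)&(s<70)
    print(n,'flap',cv2.minAreaRect((P[m][:,:2]*1000).astype(np.float32)),m.sum(),np.median(P[m],0))
    m=(h>6)&(h<14)&(s>180)&(v>100)&(Z>.10)&(Z<.14)&(abs(Y)<.1)&(X>.44)&(X<.53)
    if m.sum()>8: print('handle',cv2.minAreaRect((P[m][:,:2]*1000).astype(np.float32)),m.sum(),P[m].mean(0),P[m].max(0))
im,P=cloud('wrist','wrist8'); z=np.load('pics/wrist8.npz'); L=(P-z['pos'])@R.from_euler('xyz',z['rot']).as_matrix()
m=(abs(L[...,0])<.03)&(abs(L[...,1])<.07)&(L[...,2]<.03)&(L[...,2]>-.06)
p=L[m]; print(np.sort(p[:,2])[-5:], np.percentile(p[:,1],[1,50,99]), p[p[:,2]>-.04].mean(0) if (p[:,2]>-.04).any() else '')
E
```

```text
[0.486  0.008  0.2764] [-3.1407 -0.0001  1.4917] 0.03042167720947293 [-0.1468 -0.3533 -0.7264] 10.6
wrist flap ((589.7474975585938, 0.40946197509765625), (198.9906005859375, 184.10292053222656), 86.56964874267578) 23625 [0.603  0.0143 0.1202]
handle ((485.2415466308594, 7.004627227783203), (86.26174926757812, 9.811675071716309), 86.4619140625) 612 [0.4853 0.0091 0.12  ] [0.4922 0.0502 0.1229]
scene flap ((590.5717163085938, -0.303009033203125), (198.7415008544922, 185.60140991210938), 86.38045501708984) 3774 [ 0.6087 -0.0007  0.1211]
handle ((484.3480529785156, 5.449375152587891), (82.98304748535156, 11.892631530761719), 87.40331268310547) 99 [0.4856 0.0093 0.1205] [0.491  0.0471 0.1263]
[-0.0224 -0.022  -0.0219 -0.0218 -0.0213] [-0.0286 -0.0154  0.0278] [ 0.0062 -0.0003 -0.033 ]
```

View pics/wrist8.png

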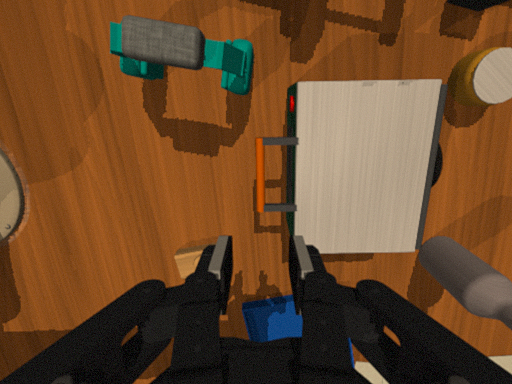

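Call:
carry_out(motion=[[0.35,[-1,-1,20],-0.018],[0.35,[0,0,30],0],[0.35,[0,0,30],0],[0.35,[0,0,30],0],[0.35,[0,0,20],0],[0.35,[0,0,0],0]])

```text
time_s: 11.3
position: [0.4832, 0.007, 0.1438]
tcp_rot: [-3.135, -0.0, 1.511]
force: [-0.7, 0.2, -0.1]
width: 0.0298
```

```bash
python3 - <<'E'
from h import *
s=robot.get_state(); print(s['position'],s['tcp_rot'],s['width'],s['force'],s['time_s'])
snap('wrist','wrist9')
im,d=snap('side','side9')
cv2.imwrite('pics/side9c.png',cv2.resize(im[120:290,190:340,::-1],None,fx=4,fy=3.5))
E
```

```text
[0.48315985 0.00700988 0.14375542] [-3.13541556e+00 -2.20887697e-05  1.51088407e+00] 0.02977783922670563 [-0.66746447  0.18111654 -0.05419234] 11.3
```

View pics/wrist9.png

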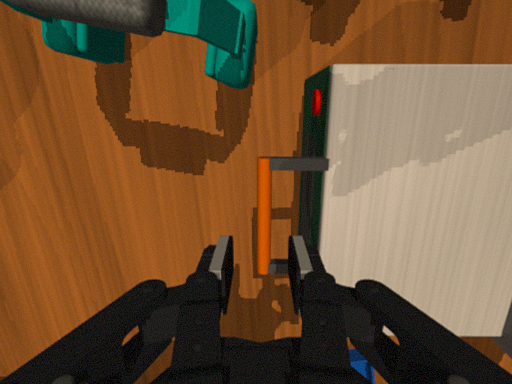

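View pics/side9c.png

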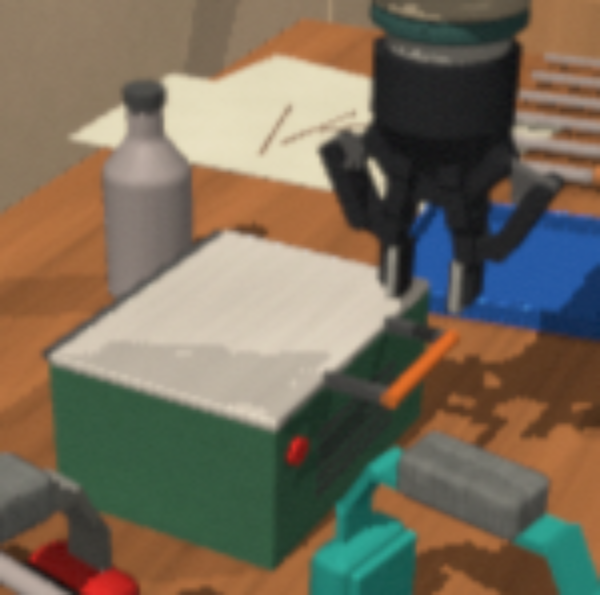

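Call:
carry_out(motion=[[0.35,[0,1.5,20],0],[0.35,[0,0,20],0],[0.35,[0,0,15],0],[0.35,[0,0,6],0],[0.35,[0,0,0],0]])

```text
time_s: 11.9
position: [0.4868, 0.0067, 0.0867]
tcp_rot: [3.141, 0.0, 1.512]
force: [0.1, 0.1, -0.2]
width: 0.0299
```

Call:
carry_out(motion=[[0,[0,0,0],0],[0,[0,0,0],0],[0,[0,0,0],0],[0,[0,0,0],0]], grip_force=50)

```text
time_s: 12.3
position: [0.4854, 0.0067, 0.0876]
tcp_rot: [-3.139, 0.0, 1.512]
force: [-11.9, 0.7, 8.9]
width: 0.0075
```

```bash
python3 - <<'E'
from h import *
s=robot.get_state(); print(s['position'],s['tcp_rot'],s['width'],s['force'],s['time_s'])
im,d=snap('side','side10')
cv2.imwrite('pics/side10c.png',cv2.resize(im[120:290,190:340,::-1],None,fx=4,fy=3.5))
# arc steps
a=np.radians(np.arange(0,106,7.5)); r=190
x=-r*np.cos(a); z=r*np.sin(a)
print(np.c_[np.degrees(a[1:]),np.diff(x),np.diff(z)].round(1))
E
```

```text
[0.48535105 0.00671952 0.08759708] [-3.13903284e+00  9.76568390e-05  1.51174563e+00] 0.0075226813985890765 [-11.86597131   0.65434132   8.89989057] 12.3
[[  7.5   1.6  24.8]
 [ 15.    4.8  24.4]
 [ 22.5   8.   23.5]
 [ 30.   11.   22.3]
 [ 37.5  13.8  20.7]
 [ 45.   16.4  18.7]
 [ 52.5  18.7  16.4]
 [ 60.   20.7  13.8]
 [ 67.5  22.3  11. ]
 [ 75.   23.5   8. ]
 [ 82.5  24.4   4.8]
 [ 90.   24.8   1.6]
 [ 97.5  24.8  -1.6]
 [105.   24.4  -4.8]]
```

View pics/side10c.png

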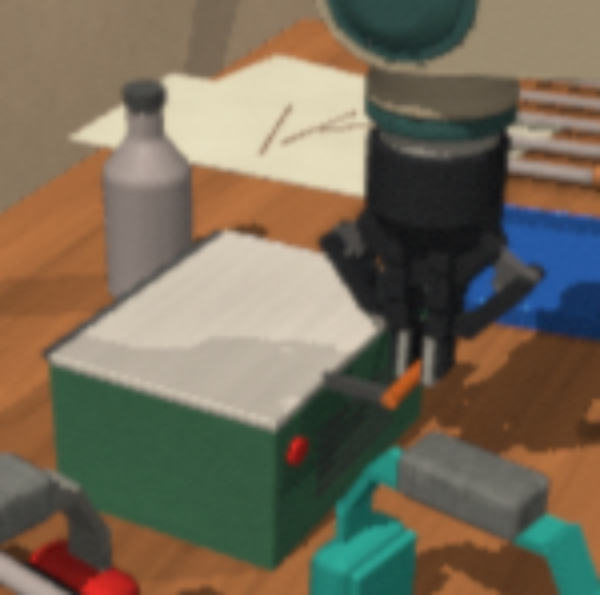

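Call:
carry_out(motion=[[0.35,[0,0,0],0],[0.35,[0,0,0],0],[0.35,[0,0,5],0],[0.35,[0,0,5],0],[0.35,[0,0,0],0],[0,[0,0,0],0],[0,[0,0,0],0],[0,[0,0,0],0],[0,[0,0,0],0]])

```text
time_s: 13.25
position: [0.4852, 0.0067, 0.0759]
tcp_rot: [-3.138, 0.0, 1.512]
force: [-7.1, 1.0, 2.4]
width: 0.0081
```

```bash
python3 - <<'E'
from h import *
s=robot.get_state(); print(s['position'],s['tcp_rot'],s['width'],s['force'],s['time_s'])
im,d=snap('side','side11')
cv2.imwrite('pics/side11c.png',cv2.resize(im[120:290,190:340,::-1],None,fx=4,fy=3.5))
E
```

```text
[0.48521412 0.00670169 0.07590717] [-3.13834219e+00  7.76421140e-05  1.51177458e+00] 0.008078056871614928 [-7.08149946  0.96620476  2.41088062] 13.25
```

View pics/side11c.png

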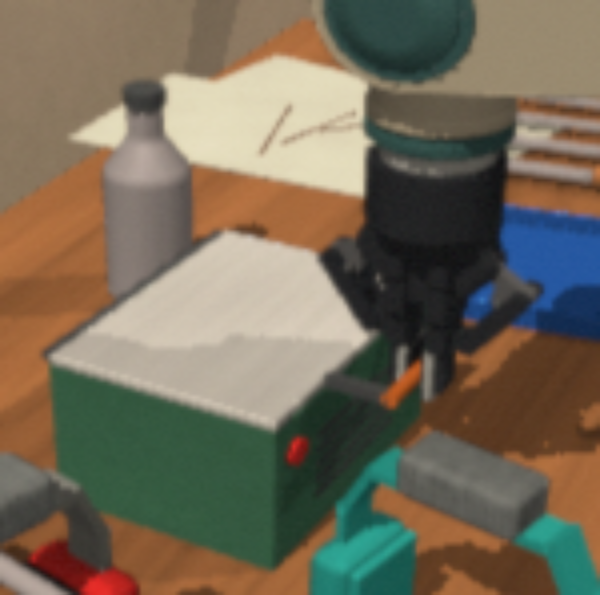

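Call:
carry_out(motion=[[0,[0,1,-12],0],[0,[0,1,-12],0],[0,[0,2,-12],0],[0,[0,3,-12],0],[0,[0,8,-23.5],0],[0,[0,11,-22],0],[0,[0,0,0],0]])

```text
time_s: 14.0
position: [0.5112, 0.0051, 0.1739]
tcp_rot: [-3.139, 0.0, 1.512]
force: [-21.9, -0.7, 12.6]
width: 0.008
```

```bash
python3 - <<'E'
from h import *
s=robot.get_state(); print(s['position'],s['tcp_rot'],s['width'],s['force'],s['time_s'])
im,d=snap('side','side12')
cv2.imwrite('pics/side12c.png',cv2.resize(im[80:290,160:340,::-1],None,fx=3.3,fy=2.8))
E
```

```text
[0.51123044 0.00508353 0.173898  ] [-3.13886585e+00  3.53541084e-04  1.51177651e+00] 0.007955627607000733 [-21.92176375  -0.68282767  12.57713395] 14.0
```

View pics/side12c.png

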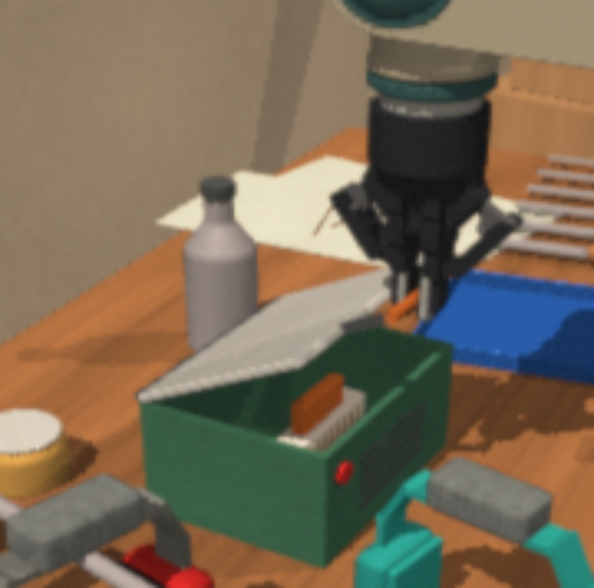

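Call:
carry_out(motion=[[0,[0,11,-22],0],[0,[0,16,-19],0],[0,[0,18.5,-16.5],0],[0,[0,0,0],0]])

```text
time_s: 14.45
position: [0.5591, 0.0021, 0.2302]
tcp_rot: [3.138, 0.0, 1.511]
force: [-7.6, -1.1, 9.2]
width: 0.0079
```

```bash
python3 - <<'E'
from h import *
s=robot.get_state(); print(s['position'],s['tcp_rot'],s['width'],s['force'],s['time_s'])
im,d=snap('side','side13')
cv2.imwrite('pics/side13c.png',cv2.resize(im[50:290,160:340,::-1],None,fx=3.3,fy=2.4))
E
```

```text
[0.55913797 0.00208482 0.23022576] [3.13797157e+00 3.33000379e-04 1.51141381e+00] 0.0078577403530553 [-7.6477326  -1.05466235  9.22770615] 14.45
```

View pics/side13c.png

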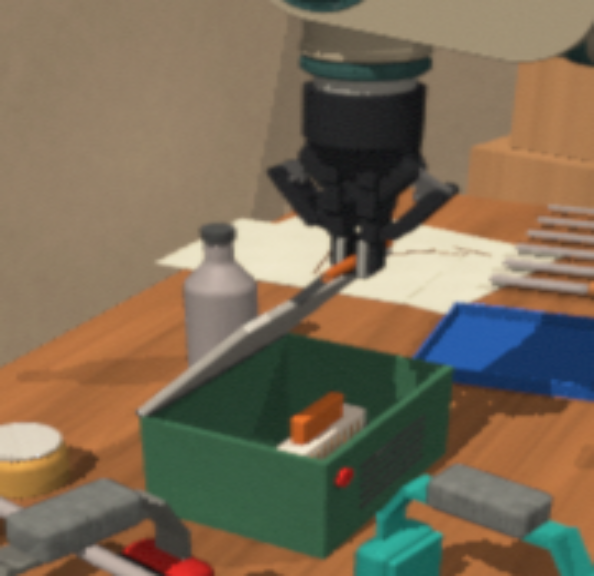

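Call:
carry_out(motion=[[0,[0,21,-13.5],0],[0,[0,22.5,-10.5],0],[0,[0,23.5,-7.5],0],[0,[0,24,-4],0],[0,[0,0,0],0]])

```text
time_s: 15.0
position: [0.651, -0.0036, 0.2677]
tcp_rot: [3.132, 0.001, 1.511]
force: [-1.1, -1.5, 16.0]
width: 0.0082
```

```bash
python3 - <<'E'
from h import *
s=robot.get_state(); print(s['position'],s['tcp_rot'],s['width'],s['force'],s['time_s'])
im,d=snap('side','side14')
cv2.imwrite('pics/side14c.png',cv2.resize(im[50:290,160:340,::-1],None,fx=3.3,fy=2.4))
E
```

```text
[ 0.65096102 -0.00364454  0.26770658] [3.13206407e+00 6.58719590e-04 1.51101447e+00] 0.008185316680915235 [-1.10445808 -1.49580596 15.99071418] 15.0
```

View pics/side14c.png

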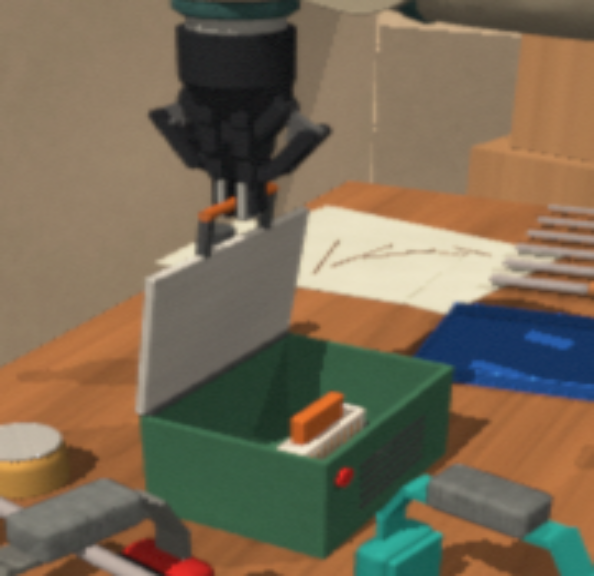

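Call:
carry_out(motion=[[0,[0,22,-1.5],0],[0,[0,20,-0.5],0],[0,[0,0,0],0],[0,[0,0,0],0]])

```text
time_s: 15.45
position: [0.6921, -0.0063, 0.2671]
tcp_rot: [3.134, 0.001, 1.511]
force: [3.6, -2.1, 5.9]
width: 0.008
```

Call:
carry_out(motion=[[0.4,[0,0,0],0],[0.4,[0,0,0],0],[0.4,[0,0,0],0],[0.4,[0,0,-10],0],[0.4,[0,0,-20],0],[0.4,[0,0,-22],0],[0.4,[0,0,0],0]])

```text
time_s: 16.15
position: [0.6911, -0.0053, 0.3212]
tcp_rot: [3.134, -0.0, 1.512]
force: [-1.0, 0.3, 0.9]
width: 0.0342
```

```bash
python3 - <<'E'
from h import *
s=robot.get_state(); print(s['position'],s['tcp_rot'],s['width'],s['force'],s['time_s'])
im,d=snap('side','side15')
cv2.imwrite('pics/side15c.png',cv2.resize(im[50:290,160:340,::-1],None,fx=3.3,fy=2.4))
E
```

```text
[ 0.69106455 -0.00534208  0.32121382] [ 3.13433822e+00 -2.33014680e-07  1.51196812e+00] 0.03420457019107548 [-0.95747898  0.2943562   0.90560343] 16.15
```

View pics/side15c.png

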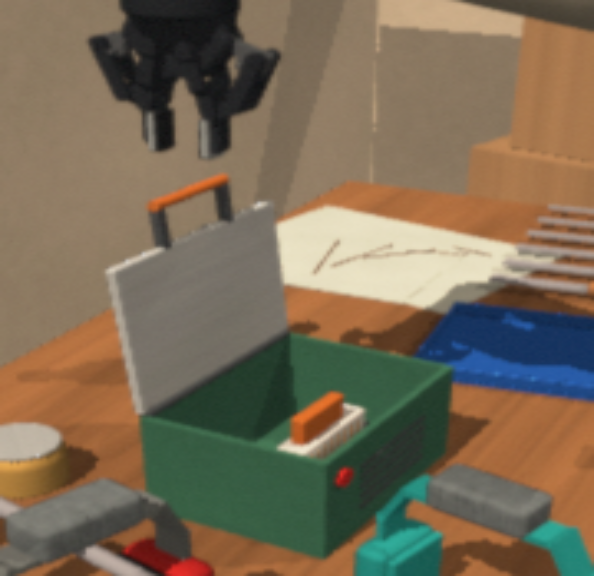

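Call:
carry_out(motion=[[0.6,[0,-20,0],0],[0.6,[0,-30,0],0],[0.6,[0,-30,0],0],[0.6,[0,-23,0],0],[0.6,[0,0,0],0],[0.6,[0,0,0],0]])

```text
time_s: 16.8
position: [0.5875, 0.0007, 0.3158]
tcp_rot: [-3.141, -0.0, 1.512]
force: [0.8, 0.9, 0.2]
width: 0.0512
```

```bash
python3 - <<'E'
from h import *
np.set_printoptions(precision=4,suppress=True)
s=robot.get_state(); print(s['position'],s['tcp_rot'],s['width'],s['force'],s['time_s'])
snap('wrist','wrist16'); snap('scene','scene16'); snap('side','side16')
for n in ['wrist','scene','side']:
    im,P=cloud(n,n+'16');X,Y,Z=P[...,0],P[...,1],P[...,2]; h,s,v=cv2.split(cv2.cvtColor(im,cv2.COLOR_RGB2HSV))
    m=(h>6)&(h<14)&(s>180)&(v>100)&(Z>.06)&(Z<.11)&(abs(Y)<.08)&(X>.53)&(X<.65)
    if m.sum()>8: p=P[m]; print(n,m.sum(),np.percentile(p,[2,50,98],axis=0))
    m=m&(Z>.094)&(Z<.102)
    if m.sum()>8: p=P[m]; print(n,m.sum(),cv2.minAreaRect((p[:,:2]*1000).astype(np.float32)),p.mean(0))
E
```

```text
[0.5875 0.0007 0.3158] [-3.1409 -0.      1.5119] 0.05116958696522863 [0.8423 0.9035 0.1663] 16.8
wrist 179 [[ 0.5814 -0.0283  0.094 ]
 [ 0.586  -0.002   0.0978]
 [ 0.5934  0.0305  0.0994]]
wrist 175 ((587.403564453125, 0.9456863403320312), (59.59147262573242, 9.603582382202148), 86.8145751953125) [ 0.587  -0.0011  0.0977]
side 176 [[ 0.58   -0.0242  0.0747]
 [ 0.5833  0.0084  0.0917]
 [ 0.5917  0.0306  0.1009]]
side 77 ((585.580078125, 1.2532501220703125), (57.745182037353516, 9.796030044555664), 85.31468200683594) [0.5854 0.0037 0.0983]
```

View pics/wrist16.png

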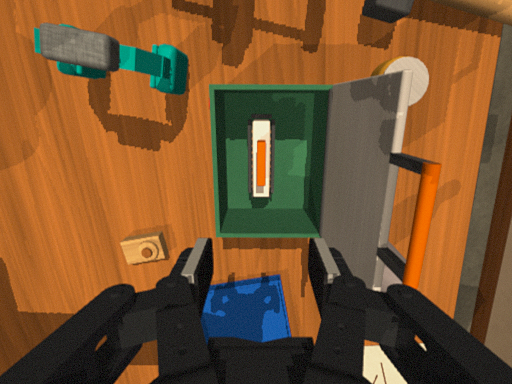

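Call:
carry_out(motion=[[0.4,[0,0,15],0],[0.4,[0,0,30],0],[0.4,[0,0,34],0],[0.4,[0,0,34],0],[0.4,[0,0,34],0],[0.4,[0,0,30],0],[0.4,[0,0,20],0],[0.4,[0,0,0],0],[0.4,[0,0,0],0]])

```text
time_s: 17.85
position: [0.5882, 0.0006, 0.1197]
tcp_rot: [-3.141, -0.0, 1.512]
force: [-0.4, 0.5, 0.2]
width: 0.0341
```

```bash
python3 - <<'E'
from h import *
s=robot.get_state(); print(s['position'],s['tcp_rot'],s['width'],s['force'],s['time_s'])
snap('wrist','wrist17')
im,d=snap('side','side17')
cv2.imwrite('pics/side17c.png',cv2.resize(im[80:290,160:340,::-1],None,fx=3.3,fy=2.8))
E
```

```text
[0.58819138 0.00061325 0.11969271] [-3.14136859e+00 -2.48180189e-05  1.51172053e+00] 0.03413489374075963 [-0.36603656  0.51236018  0.15889199] 17.85
```

View pics/wrist17.png

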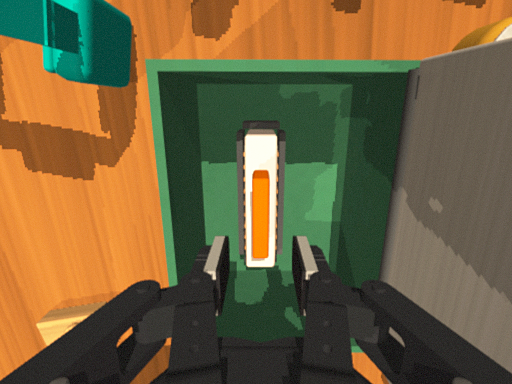

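View pics/side17c.png

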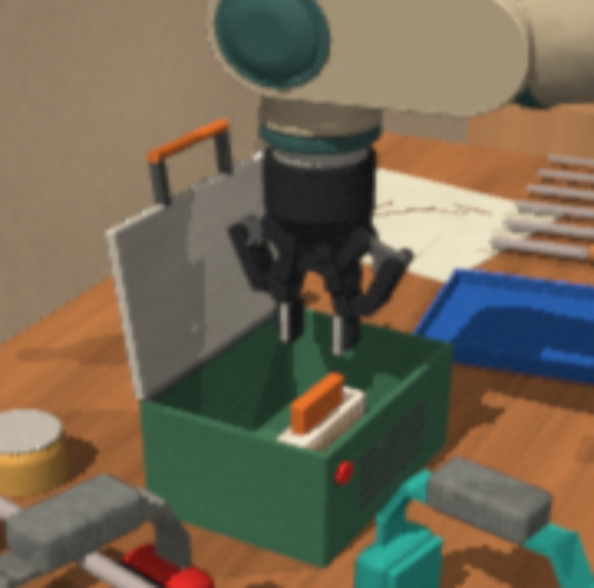

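Call:
carry_out(motion=[[0.4,[0,-1,15],0],[0.4,[0,0,20],0],[0.4,[0,0,20],0],[0.4,[0,0,12],0],[0.4,[0,0,2],0],[0.4,[0,0,0],0]])

```text
time_s: 18.55
position: [0.5869, 0.0007, 0.0507]
tcp_rot: [3.141, 0.0, 1.512]
force: [0.1, 0.2, 0.2]
width: 0.0342
```

```bash
python3 - <<'E'
from h import *
np.set_printoptions(precision=4,suppress=True)
s=robot.get_state(); print(s['position'],s['tcp_rot'],s['width'],s['force'],s['time_s'])
im,d=snap('wrist','wrist18')
im,P=cloud('wrist','wrist17'); s=cv2.cvtColor(im,cv2.COLOR_RGB2HSV)[...,1]
m=(abs(P[...,2]-.068)<.006)&(s<60); m[:100]=0;m[280:]=0; m[:,:235]=0;m[:,290:]=0
p=P[m]; print(cv2.minAreaRect((p[:,:2]*1000).astype(np.float32)),np.median(p,0))
E
```

```text
[0.5869 0.0007 0.0507] [3.1413 0.     1.5118] 0.03423793704673726 [0.0827 0.1539 0.2447] 18.55
((587.6703491210938, 0.8137092590332031), (109.06100463867188, 23.24365234375), 86.3582534790039) [0.59   0.0295 0.0679]
```

View pics/wrist18.png

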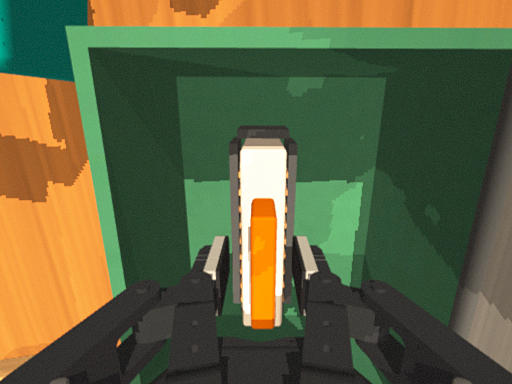

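Call:
carry_out(motion=[[0,[0,0,0],0],[0,[0,0,0],0],[0,[0,0,0],0],[0,[0,0,0],0],[0,[0,0,0],0]], grip_force=60)

```text
time_s: 19.1
position: [0.5876, 0.0007, 0.0518]
tcp_rot: [3.139, -0.0, 1.512]
force: [1.3, 0.3, 5.9]
width: 0.0108
```

Call:
carry_out(motion=[[0,[0,0,-5],0],[0,[0,0,-8],0],[0,[0,0,-10],0],[0,[0,0,-12],0],[0,[0,0,0],0]])

```text
time_s: 19.6
position: [0.588, 0.0006, 0.0883]
tcp_rot: [3.137, 0.0, 1.512]
force: [-0.0, 0.2, -2.0]
width: 0.0111
```

Call:
carry_out(motion=[[0,[0,0,-15],0],[0,[0,0,-25],0],[0,[0,0,-30],0],[0,[0,0,-30],0],[0,[0,0,-30],0],[0,[0,0,-25],0],[0,[0,0,-10],0],[0,[0,0,0],0]])

```text
time_s: 20.4
position: [0.5872, 0.0007, 0.2523]
tcp_rot: [3.139, -0.0, 1.512]
force: [-0.3, -0.7, -2.1]
width: 0.0106
```

```bash
python3 - <<'E'
from h import *
np.set_printoptions(precision=4,suppress=True)
s=robot.get_state(); print(s['position'],s['tcp_rot'],s['width'],s['force'],s['time_s'])
im,d=snap('scene','scene19');im,d=snap('side','side19')
im,P=cloud('scene','scene19')
print(P[290,172],P[262,165])
for n in ['scene','side']:
    im,P=cloud(n,n+'19'); h,s,v=cv2.split(cv2.cvtColor(im,cv2.COLOR_RGB2HSV));X,Y,Z=P[...,0],P[...,1],P[...,2]
    m=(h>105)&(h<125)&(s>150)&(X>.3)&(X<.9)&(Y<-.2)&(Y>-.45)
    print(n,cv2.minAreaRect((P[m][:,:2]*1000).astype(np.float32)))
E
```

```text
[0.5872 0.0007 0.2523] [ 3.1385 -0.      1.5118] 0.010620589840052605 [-0.3131 -0.671  -2.1495] 20.4
[ 0.7989 -0.1711  0.1037] [ 0.7776 -0.1765  0.1899]
scene ((530.1770629882812, -329.6497497558594), (182.95196533203125, 176.6907196044922), 6.843326091766357)
side ((529.483154296875, -330.9980773925781), (176.8426513671875, 187.8540802001953), 7.0616559982299805)
```

View pics/scene19.png

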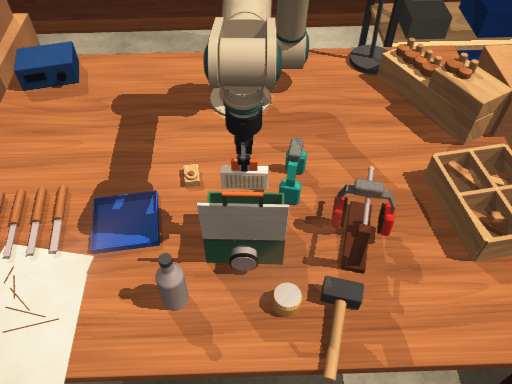

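View pics/side19.png

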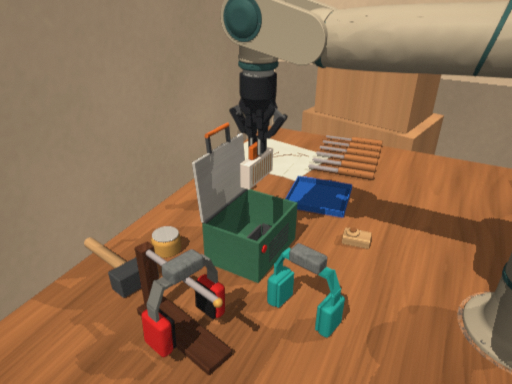

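Call:
carry_out(motion=[[0,[-15,-2,0],0],[0,[-28,-3,0],0],[0,[-36,-4,0],0],[0,[-36,-4,0],0],[0,[-36,-4,0],0],[0,[-36,-4,0],0],[0,[-36,-4,0],0],[0,[-36,-4,0],0],[0,[-36,-4,0],0],[0,[-28,-4,0],0]])

```text
time_s: 21.5
position: [0.529, -0.3222, 0.2486]
tcp_rot: [-3.139, -0.001, 1.51]
force: [0.6, 0.4, -2.7]
width: 0.0108
```

Call:
carry_out(motion=[[0,[-12,-1,0],0],[0,[0,0,15],0],[0,[0,0,20],0],[0,[0,0,10],0],[0,[0,0,0],0],[0,[0,0,0],0]])

```text
time_s: 22.1
position: [0.5291, -0.3313, 0.2059]
tcp_rot: [3.141, 0.0, 1.512]
force: [0.3, 0.1, -1.1]
width: 0.0109
```

```bash
python3 - <<'E'
from h import *
np.set_printoptions(precision=4,suppress=True)
s=robot.get_state(); print(s['position'],s['tcp_rot'],s['width'],s['force'],s['dq'],s['time_s'])
snap('scene','scene20');snap('side','side20')
for n in ['scene','side']:
    im,P=cloud(n,n+'20'); h,sa,v=cv2.split(cv2.cvtColor(im,cv2.COLOR_RGB2HSV))
    L=P-s['position']
    m=(abs(L[...,0])<.04)&(abs(L[...,1])<.08)&(P[...,2]>.08)&(P[...,2]<.24)&(sa<70)&(v>120)
    print(n,m.sum(),np.percentile(P[m],[1,50,99],axis=0))
E
```

```text
[ 0.5291 -0.3313  0.2059] [3.1415 0.0001 1.5121] 0.010868334518378528 [ 0.2917  0.0692 -1.0929] [ 0.0016 -0.0111 -0.0237  0.0016  0.0008  0.0016] 22.1
scene 446 [[ 0.5162 -0.3828  0.1678]
 [ 0.5369 -0.3086  0.2181]
 [ 0.5435 -0.2767  0.2267]]
side 253 [[ 0.5145 -0.3797  0.1679]
 [ 0.5261 -0.2794  0.2077]
 [ 0.5418 -0.2743  0.2304]]
```

View pics/scene20.png

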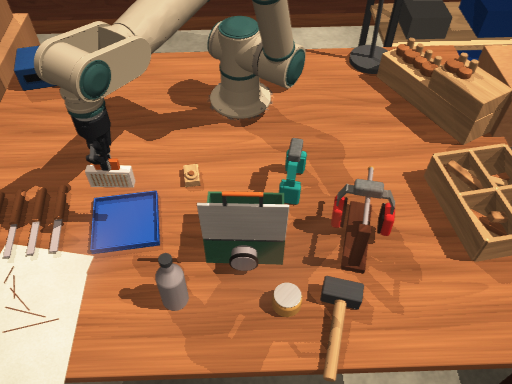

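View pics/side20.png

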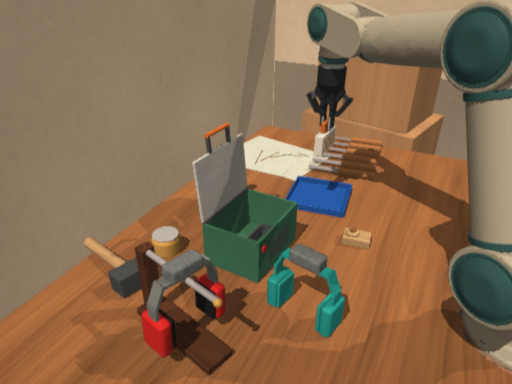

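Call:
carry_out(motion=[[0,[0,0,0],0],[0,[0,0,0],0],[0,[0,0,0],0],[0,[0,0,0],0],[0,[0,0,0],0]])

```text
time_s: 22.7
position: [0.5291, -0.3314, 0.2055]
tcp_rot: [3.142, -0.0, 1.512]
force: [-0.1, 0.3, -2.6]
width: 0.011
```

```bash
python3 - <<'E'
from h import *
s=robot.get_state(); print(s['position'],s['width'],s['force'],abs(s['dq']).max(),s['time_s'])
print(robot.close_job())
E
```

```text
[ 0.52905155 -0.33143769  0.20553352] 0.011030840483515247 [-0.0843383   0.31026138 -2.58471897] 0.002359243768985144 22.7
the job is handed in; nothing more can be done
None
```

The job is done and handed in at 22.7 s. The red ear defenders hang over the rail's bar with one cup on each side, and the flap stays open just past upright. The gripper holds the cassette upright over the middle of the blue tray.

- **Last checks:** the cassette is at about (0.529, −0.331), against a measured tray centre of (0.530, −0.330). Its lower edge is about 0.168 m above the bench. The arm is still (joint speeds under 0.003 rad/s), and the grip is firm at 11 mm opening with the cassette's weight on the wrist. In the last pictures the defenders are still on the bar, and the mallet, wax tin, flask and offcut look unmoved.
- **Disagreement with the description:** the cameras put the fingertips about 33 mm farther back along the tool than stated. My first grasp therefore closed in the air above the crown pad without moving anything. I used the measured offset from then on.
- **Flap handle:** I pinched it too high at first and gripped it again 10 mm lower. While it was being raised, the arc was slightly off and the wrist force reached about 25 N for a moment, well under the limit.

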